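# Index the rotary fixture and snap the cover onto the controller box

## Task

The camera check of the open controller box is done: by its upright black handle, turn the disc of the rotary fixture clockwise (seen from above) by a third of a turn from under the camera, until it clicks into the next stop. Then take the orange cover from the bench, set it squarely on the box and press it down until both side latches snap over its ears and it sits fully home. Do not let go: the program finishes while still pressing the cover down firmly, with about 10 N, so that its seal bonds; leave the other things on the bench where they are.

Things in the scene. Friction and masses are not known exactly. Their poses are not given: they have to be found in the camera images.
- fixture: grey round base (244 mm across) of a rotary fixture, fixed on the bench. Origin at the centre of its underside, on the disc's vertical axis. Its +x points to a column (142 mm out, 185 mm high) with a camera that hangs 65 mm from the axis, underside 105 mm above the bench. A sprung ball at the rim clicks between pairs of studs on the disc's edge
- disc (a joint): angle in rad of the dark grey disc (229 mm across, top 28 mm above the bench), growing clockwise seen from above. 0: box under the camera; 2.094: the next stop, where the sprung ball drops between two studs and centres the disc. Just before and after a stop a stud is pushed past the ball (5 to 8 N at the handle); elsewhere about 1 N turns it and it stays put. Ends at -0.1 and 2.5
- handle (a point): grasp point on the upright black handle of the disc: on its axis, 60 mm above the bench, 85 mm from the disc's axis. Its round grip, 20 mm across and 33 to 80 mm above the bench, spins freely on its pin, so a gripper need not turn with the disc. It stands 100 degrees clockwise of the box about the disc's axis, so at the next stop it lies 140 degrees counter-clockwise of the fixture's +x
- box: black controller box with open top, fixed in a white nest on the disc, 65 mm from the disc's axis, a blue circuit board inside. 51 mm (x, outwards along the disc's radius) by 67 mm (y) by 30 mm high, walls 3 mm. Origin at the centre of its underside, 34 mm above the bench
- box_mouth (a point): centre of the box's open mouth, at the height of its rim, 64 mm above the bench; axes as the box's. The opening measures 45 mm (x) by 61 mm (y).
- latch_a (a joint): angle in rad of the sprung latch at the box's +y end: 0 closed, grows outwards. Each latch is an upright grey arm 16 mm wide that rises 16 mm above the rim, with a sloping nose inside, its flat underside 5.5 mm above the rim, its tip over the cover's ear by 2.8 mm
- latch_b (a joint): the same for the sprung latch at the box's -y end
- cover: loose orange clip-on cover, right way up, about 50 g. Origin at the centre of its underside. Lip 41 x 57 mm, 0 to 5 mm high; flange 51 (x) by 67 mm (y), 5 to 9 mm high, an 18 mm wide ear at each y end out to y = +-36.5 mm; raised crown 36 (x) by 50 mm (y), 9 to 25 mm high: grasp it across x, fingertips may rest on the flange. Fits either way round, its y along the box's y
- cover_seat (a point): centre of the underside of the cover's flange, 5 mm above the cover's origin; meets box_mouth when home. Pressed down, the ears spread the latches: the force rises to about 8 to 13 N, then drops suddenly as the latches spring shut over the ears, some 1.5 mm before the flange meets the rim
- white_packet: bystander: white packet with a green stripe, 55 x 60 x 28 mm, origin at the centre of its underside
- reel: bystander: grey reel lying flat, 62 mm across, 36 mm high, origin at the centre of its underside
- red_motor: bystander: small red motor with its leads, 56 x 90 x 38 mm, origin at the middle of its underside
- red_packet: bystander: pale packet with a red stripe, 45 x 65 x 22 mm, origin at the centre of its underside
- cable_tote: obstacle, fixed: open red tote with leads in it, 244 x 342 mm, 100 mm high, left of the fixture; pass above it. Origin at the centre of its underside, its long side along y
Not all that is in view belongs to the job. Leave any pink look-alike of the cover alone.

How it is judged:
On the way, in this order (a step that is already met when the one before it is completed fails the run):
1. the disc stands at the next stop, the cover not yet on the box (value of joint disc between 2.054 and 2.134 rad and distance between cover_seat and box_mouth above 0.04 m), for 0.2 s.
2. the cover is home on the box and both latches have closed over its ears (z of cover_seat in the frame of box_mouth below 0.002 m and distance between cover_seat and box_mouth below 0.005 m and value of joint each of latch_a, latch_b below 0.04 rad), for 0.1 s.
At the end, for the whole second after the job is handed in: disc within 0.04 rad of the next stop (2.094); cover flange under 2 mm above the rim, within 5 mm of the mouth's centre, level within 0.06 rad; both latches under 0.04 rad; through the last second the fingers press the cover so that it bears on the box itself with over 4 N (all of step 2 and value of joint disc between 2.054 and 2.134 rad and angle between the z axis of cover and the z axis of box, either way round below 0.06 rad and contact force between cover and box above 4 N and contact force between the fingers and cover above 3 N); the arm keeps its last pose, push and grip.
It fails at once if a bystander is pushed more than 30 mm (distance of any of white_packet, reel, red_motor, red_packet from where it was at the start of the episode above 0.03 m).
It also fails if it takes over 72 s, if anything falls off the work surface, if the arm or the gripper's body presses on something with over 40 N, if the wrist force passes 120 N, or if a joint passes its speed limit or range.

## Robot

A 7-joint arm with a two-finger parallel gripper is mounted at the origin on a cart in front of the work surface, level with it; the furniture and walls round the work are solid. World frame = base frame: x ahead of the robot, y to its left, z up, the work surface at z = 0. Lengths are in m, angles in rad, forces in N, time in s.
With the tool pointing down it reaches from about 0.4 to 0.875 m from the base axis. Payload 19.3 kg.
Tool frame: the origin (TCP) lies at the very end of the fingers, on their centre line; the grasp point (between the pads) lies 19 mm behind it; z points along the fingers, y is the line along which they close (so a half turn about z gives the same grasp; the last joint's range is limited). The gripper opens to 85 mm and grips with 20 to 120 N. Pads are 22 mm wide; open, the fingers measure 114 mm over their backs; the gripper's body (76 mm by 85 mm) begins 54 mm behind the grasp point. The pads swing forward as they close: fully open they stand 13 mm farther back than shut.
Start: joints at [-1.17, 0.521, -0.036, 1.599, 0.021, 1.021, -0.113], TCP at [0.284, 0.557, 0.231] pointing down, gripper open.
Joint ranges: [-2.91, 2.91], [-0.3, 2.13], [-1.5, 1.42], [0.17, 2.43], [-1.26, 4.41], [0.16, 1.93], [-2.52, 2.52]. Speed limits (rad/s): [1.89, 1.89, 2.39, 2.39, 3.01, 3.01, 3.01].

## Interface

Orientations are given as [roll, pitch, yaw] about the fixed x, y, z axes, in that order (R = Rz(yaw) Ry(pitch) Rx(roll)).
In Python, from workcell import bot gives the robot as it stands.
- The arm moves only by the tool carry_out, never from a script. Its argument "rows" is a list that holds one entry, the list of rows, each a list of 4 numbers: the shift along the tool's x, y, z in m, then the turn about the tool's z in degrees. In form: [[[x, y, z, twist], ...]]. A call has 1 to 12 rows; each row is the pose to reach, as a shift and turn from the pose commanded when the call began, along the tool's axes at that moment; what a row does not reach only later rows make up. A row lasts 1/12 s, in which the tool goes at most 41.7 mm and 7.16 degrees, less where a joint would pass 70% of its speed; a pose out of reach is approached as far as the arm can. A call with a gripper value outside its range is refused whole. "grip" is the finger opening in m, from 0 to 0.0854, set as the call begins (left out, the last holds). The fingers move at their own pace and stop on an object; "grip_force" is the grip in N (left out, the last holds). Time passes only in rows, so rows that repeat a pose let the fingers close. It gives the time, the measured TCP pose, the force, the opening and the grip force at its end, in the units of the state.
- bot.observe(): the state, without advancing time (a new reading comes with each control period).
- bot.grab_frame(name): name is "scene" or "top" or "wrist"; returns a dict with "pixels" (384x512x3 uint8, red, green, blue), "K" (3x3 intrinsics, pixels), "pose" (4x4, takes a point from camera to world coordinates). Camera axes: x right, y down, z forward; pixel columns grow to the right and rows downward; lengths in m; the calibration is good to about 2 mm. The wrist camera is an equidistant fisheye: a pixel r from the principal point sees the ray r / f radians off the axis. A picture is of the moment at which its call begins. There is no depth.
- bot.job_done(): hands the job in; it is judged then, once.
Trained networks look in a picture, given as the dict that the camera call returned (one of the last four; its "shot" number tells which), for a name from the list of things; names that differ only in an ending like _2 or _b are one class to them, and where a whole thing is asked for, a point or a joint stands for the part that bears it (a point fixed in the world has none). Each returns a list of dicts, best first, with "conf" (0 to 1); they miss things now and then, are a little off and sometimes report something else, mostly with a low value. They report only what shows in the picture. A call takes as long as a camera call. They do not tell look-alikes from the thing itself.
- bot.look_for(picture, label): "position" ([column, row] in pixels, amid what is visible of it).
- bot.regions_of(picture, label): "region" (384x512 bool, what is visible of it) and "position" ([column, row] in pixels, amid what is visible of it).
- bot.spot_point(picture, label): "position" ([column, row] in pixels: a listed point, or the origin of a listed thing).
The state is a dict: "clock": time; "qpos": joint angles; "qd": joint speeds; "joint_efforts": joint torques, N m; "position": TCP position; "tool_rot": TCP orientation; "force": force on the tool from outside, world axes, zero at the start; "moment": the same for the moment, N m; "grip_width": finger opening in m; "finger_force": force on a finger pad.
Only numpy, scipy, OpenCV 4.12 (cv2) and the standard library are available. Lean on these libraries where they do the work, as an engineer would, in place of code of your own. Each camera call takes 0.05 s, during which the arm holds its last target. There are 200 camera calls.

## Working session

There is one attempt and no reset: what is moved stays moved. The work goes in short steps, Python scripts to look and compute and a tool call to move; the robot and the scene stay as the last step left them, time stands still between calls to the robot, and variables do not carry over. Pictures are saved under pics/ and viewed, at most 11 in all, crops included, and the job is handed in when it is done.

Besides the shell and the picture viewer there is one more tool, called after "Call:" by a JSON object that holds its "fn" and its "kwargs", one argument or row to a line. carry_out: Moves the arm, as the interface text tells. Its arguments: {"type":"object","properties":{"rows":{"type":"array","items":{"type":"array","items":{"type":"array","items":{"type":"number"}}}},"grip":{"type":"number"},"grip_force":{"type":"number"}},"required":["rows"]}

```bash
ls; mkdir -p pics; cat > h.py <<'E'
import numpy as np,cv2
from workcell import bot
from scipy.spatial.transform import Rotation as R
def ray(f,uv,fish=False):
    K=f["K"];P=np.array(f["pose"]);x=(uv[0]-K[0][2])/K[0][0];y=(uv[1]-K[1][2])/K[1][1]
    if fish:
        r=np.hypot(x,y);s=np.sin(r)/r if r>1e-9 else 1;d=np.array([x*s,y*s,np.cos(r)])
    else: d=np.array([x,y,1.])
    d=P[:3,:3]@d;return P[:3,3],d/np.linalg.norm(d)
def atz(f,uv,z,fish=False):
    o,d=ray(f,uv,fish);return o+d*(z-o[2])/d[2]
def tri(rays):
    A=np.zeros((3,3));b=np.zeros(3)
    for o,d in rays:
        M=np.eye(3)-np.outer(d,d);A+=M;b+=M@o
    p=np.linalg.solve(A,b);return p,[np.linalg.norm((np.eye(3)-np.outer(d,d))@(p-o)) for o,d in rays]
def save(f,n): cv2.imwrite(f"pics/{n}.png",cv2.cvtColor(f["pixels"],cv2.COLOR_RGB2BGR))
def st():
    s=bot.observe();print({k:np.round(s[k],4).tolist() for k in("clock","qpos","position","tool_rot","force","grip_width","finger_force")});return s
E
python3 - <<'E'
from h import *
st()
fs={n:bot.grab_frame(n) for n in("scene","top","wrist")}
cv2.imwrite("pics/a.png",cv2.cvtColor(np.vstack([fs["scene"]["pixels"],fs["top"]["pixels"]]),cv2.COLOR_RGB2BGR)[:, :] if 0 else cv2.resize(cv2.cvtColor(np.vstack([fs["scene"]["pixels"],fs["top"]["pixels"]]),cv2.COLOR_RGB2BGR),(400,600)))
save(fs["top"],"top");save(fs["scene"],"scene");save(fs["wrist"],"wrist")
for n in fs:
  f=fs[n];print(n,np.round(f["K"],1).tolist(),np.round(f["pose"],3).tolist())
  for l in("fixture","handle","box_mouth","cover","cover_seat"):
    print(l,[(np.round(r["position"],1).tolist(),round(r["conf"],2)) for r in bot.spot_point(f,l)[:3]])
E
```

```text
pics
{'clock': 0.0, 'qpos': [-1.1702, 0.522, -0.0363, 1.6, 0.0212, 1.0211, -0.1128], 'position': [0.2834, 0.5567, 0.2307], 'tool_rot': [-3.1405, 0.0001, 2.6709], 'force': [0.0842, -0.2226, -0.0102], 'grip_width': 0.0853, 'finger_force': 0.0}
scene [[407.4, 0.0, 254.7], [0.0, 407.4, 185.1], [0.0, 0.0, 1.0]] [[-0.882, -0.278, 0.381, -0.034], [-0.472, 0.531, -0.704, 1.043], [-0.007, -0.8, -0.599, 0.933], [0.0, 0.0, 0.0, 1.0]]
fixture [([271.1, 174.2], 0.62)]
handle [([272.2, 148.9], 0.56)]
box_mouth []
cover [([297.6, 147.4], 0.52), ([310.5, 137.8], 0.4)]
cover_seat [([296.3, 147.0], 0.61)]
top [[414.5, 0.0, 258.3], [0.0, 414.5, 183.8], [0.0, 0.0, 1.0]] [[-0.01, -0.986, 0.167, 0.268], [-1.0, 0.011, 0.007, 0.005], [-0.009, -0.167, -0.986, 1.506], [0.0, 0.0, 0.0, 1.0]]
fixture [([304.7, 179.0], 0.75)]
handle [([325.9, 173.9], 0.92)]
box_mouth [([296.5, 161.9], 0.47)]
cover [([365.5, 181.8], 0.82), ([396.8, 183.4], 0.59), ([324.3, 171.4], 0.52)]
cover_seat [([395.0, 188.8], 0.61)]
wrist [[297.3, 0.0, 253.4], [0.0, 297.3, 191.6], [0.0, 0.0, 1.0]] [[0.454, 0.856, 0.246, 0.222], [0.891, -0.436, -0.125, 0.588], [-0.0, 0.276, -0.961, 0.373], [0.0, 0.0, 0.0, 1.0]]
fixture []
handle []
box_mouth []
cover []
cover_seat []
```

View pics/top.png

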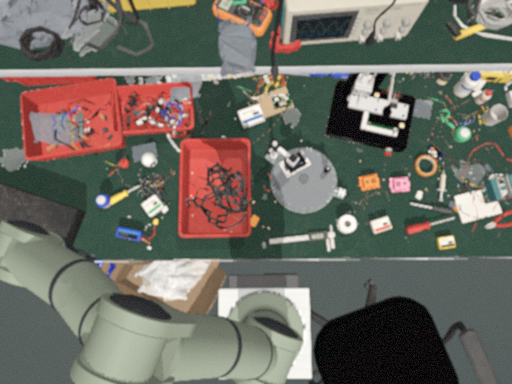

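View pics/scene.png

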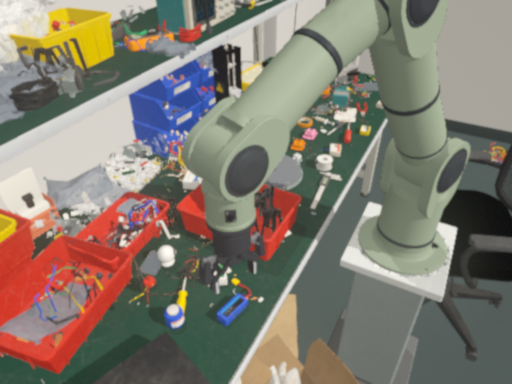

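The top view shows the fixture at about (304,180), with the box and column at about (290,160). The orange cover is at (370,182), a pink look-alike at (400,185) and the tote at (215,188). In the scene view the arm hides the fixture, so I'll enlarge a crop of the top view and measure there.

```bash
python3 - <<'E'
from h import *
f=bot.grab_frame("top")
c=cv2.cvtColor(f["pixels"][125:250,250:420],cv2.COLOR_RGB2BGR)
cv2.imwrite("pics/crop.png",cv2.resize(c,None,fx=4.5,fy=4.5,interpolation=cv2.INTER_CUBIC))
for uv,z in(((304.7,179),0),((304,180),.028),((341,191),.06),((365.5,181.8),0),((370,182),.02),((400,185),.02),((346,224),.02),((380,225),.02),((290,160),.06)): print(uv,np.round(atz(f,uv,z),3))
for l in("fixture","disc","handle","box","cover","reel","white_packet","red_packet","red_motor","cable_tote"):
    print(l,[(np.round(r["position"],1).tolist(),round(r["conf"],2),int(r["region"].sum())) for r in bot.regions_of(f,l)[:3]],np.round([atz(f,r["position"],.02)[:2] for r in bot.regions_of(f,l)[:1]],3).tolist())
E
```

```text
(304.7, 179) [ 0.538 -0.156  0.   ]
(304, 180) [ 0.53  -0.15   0.028]
(341, 191) [ 0.483 -0.276  0.06 ]
(365.5, 181.8) [ 0.525 -0.379  0.   ]
(370, 182) [ 0.521 -0.39   0.02 ]
(400, 185) [ 0.509 -0.498  0.02 ]
(346, 224) [ 0.37  -0.296  0.02 ]
(380, 225) [ 0.365 -0.417  0.02 ]
(290, 160) [ 0.597 -0.099  0.06 ]
fixture [([304.1, 180.2], 0.8, 3902), ([368.2, 182.5], 0.63, 260), ([298.8, 163.5], 0.5, 104)] [[0.53, -0.151]]
disc [([306.3, 179.8], 0.61, 2886), ([365.9, 180.1], 0.45, 240), ([301.7, 157.9], 0.44, 121)] [[0.532, -0.159]]
handle [([303.7, 181.9], 0.7, 2780)] [[0.524, -0.15]]
box [([300.6, 162.2], 0.64, 110)] [[0.597, -0.14]]
cover [([398.8, 185.8], 0.78, 248), ([368.4, 180.6], 0.64, 236)] [[0.506, -0.493]]
reel [([348.6, 222.0], 0.82, 253)] [[0.377, -0.306]]
white_packet [([151.2, 206.0], 0.53, 257)] [[0.442, 0.403]]
red_packet [([381.2, 223.6], 0.49, 241)] [[0.37, -0.422]]
red_motor [([122.1, 164.2], 0.52, 71)] [[0.598, 0.515]]
cable_tote [([206.1, 184.0], 0.83, 5236), ([304.4, 179.3], 0.69, 2925)] [[0.52, 0.205]]
```

View pics/crop.png

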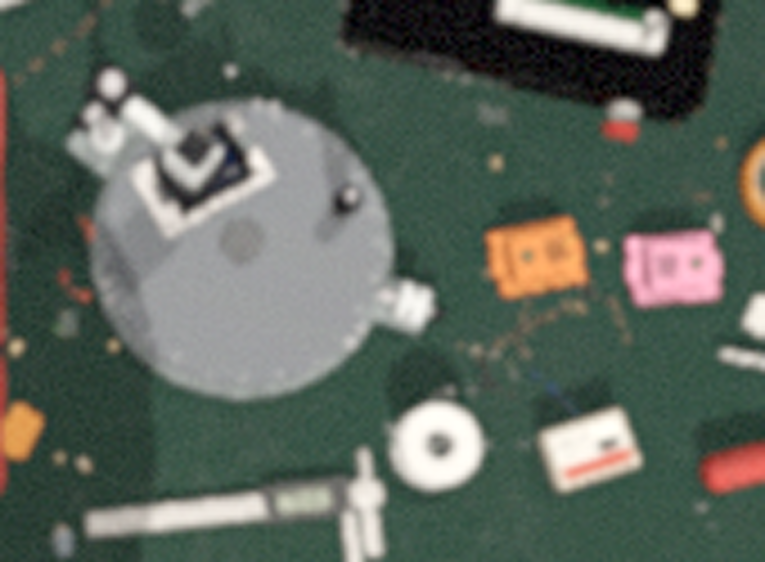

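The orange cover (369,182) fits the description. The pink one (400,185) is the look-alike. The handle's knob is at about (327,169), the hub at (304,178) and the column at (274,145). Next I'll move over to the fixture for a wrist-camera measurement.

```bash
cat >> h.py <<'E'
def go(tgt,yaw=None,p=None,rot=None):
    s=bot.observe();p=np.array(s["position"] if p is None else p);r=R.from_euler("xyz",s["tool_rot"] if rot is None else rot)
    d=r.inv().apply(np.array(tgt)-p);y0=r.as_euler("xyz")[2]
    tw=0 if yaw is None else -((np.degrees(np.radians(yaw)-y0)+180)%360-180)
    print("shift",np.round(d,4),"twist",round(tw,1),"yaw",round(np.degrees(y0),1));return d,tw
E
python3 - <<'E'
from h import *
go((.43,.30,.30),120); go((.43,-.15,.33),74)
E
```

```text
shift [-0.2471 -0.1626 -0.0687] twist 33.0 yaw 153.0
shift [-0.4513 -0.5636 -0.0987] twist 79.0 yaw 153.0
```

Call:
{"fn": "carry_out", "kwargs": {
  "rows": [
    [[-0.035, -0.023, -0.02, 4], [-0.07, -0.047, -0.04, 9], [-0.106, -0.07, -0.06, 14], [-0.14, -0.094, -0.07, 20], [-0.18, -0.118, -0.075, 26], [-0.215, -0.142, -0.08, 33], [-0.25, -0.18, -0.085, 40], [-0.27, -0.215, -0.09, 47], [-0.29, -0.25, -0.095, 54], [-0.307, -0.287, -0.1, 61], [-0.325, -0.323, -0.1, 68], [-0.343, -0.359, -0.1, 74]]
  ]
}}

```text
clock: 2.95
position: [0.4262, 0.105, 0.3313]
tool_rot: [3.141, -0.001, 1.373]
force: [1.7, 0.4, 0.3]
grip_width: 0.0855
finger_force: 0.0
```

```bash
python3 - <<'E'
from h import *
st();go((.42,-.13,.33),74)
E
```

```text
{'clock': 2.95, 'qpos': [-0.7332, 0.1078, 0.3949, 1.9385, -0.047, 1.1029, -0.5173], 'position': [0.4262, 0.105, 0.3313], 'tool_rot': [3.141, -0.001, 1.3728], 'force': [1.7413, 0.4122, 0.3369], 'grip_width': 0.0855, 'finger_force': 0.0}
shift [-0.2316  0.0402  0.0011] twist 4.7 yaw 78.7
```

Call:
{"fn": "carry_out", "kwargs": {
  "rows": [
    [[-0.04, 0.008, 0, 3], [-0.08, 0.016, 0, 5], [-0.12, 0.024, 0, 5], [-0.16, 0.032, 0, 5], [-0.2, 0.04, 0, 5], [-0.23, 0.04, 0, 5], [-0.23, 0.04, 0, 5], [-0.23, 0.04, 0, 5]]
  ]
}}

```text
clock: 3.62
position: [0.4215, -0.1279, 0.3309]
tool_rot: [3.141, -0.0, 1.289]
force: [0.6, 0.3, -0.3]
grip_width: 0.0857
finger_force: 0.0
```

```bash
python3 - <<'E'
from h import *
import pickle
st()
f=bot.grab_frame("wrist");t=bot.grab_frame("scene");pickle.dump(f,open("w1.pkl","wb"))
save(f,"w1");save(t,"s1")
for g,fi in((f,True),(t,False)):
  for l in("fixture","handle","box_mouth","cover","cover_seat"):
    print(l,[(np.round(r["position"],1).tolist(),round(r["conf"],2)) for r in bot.spot_point(g,l)[:3]])
E
```

```text
{'clock': 3.6167, 'qpos': [-0.3938, 0.1202, 0.6199, 1.9427, -0.0782, 1.1019, -0.024], 'position': [0.4215, -0.1279, 0.3309], 'tool_rot': [3.1414, -0.0001, 1.2887], 'force': [0.5757, 0.325, -0.2932], 'grip_width': 0.0857, 'finger_force': 0.0}
fixture [([329.0, 144.4], 0.73)]
handle [([361.3, 192.0], 0.77)]
box_mouth [([363.4, 118.4], 0.94)]
cover [([344.5, 270.0], 0.44)]
cover_seat [([343.0, 272.7], 0.56), ([345.7, 314.5], 0.45)]
fixture [([273.2, 173.7], 0.76), ([237.5, 221.2], 0.35)]
handle [([271.3, 153.6], 0.85)]
box_mouth [([257.0, 159.7], 0.7)]
cover [([308.3, 137.8], 0.67), ([296.1, 149.6], 0.53)]
cover_seat [([309.9, 135.6], 0.62), ([295.0, 146.1], 0.58)]
```

View pics/w1.png

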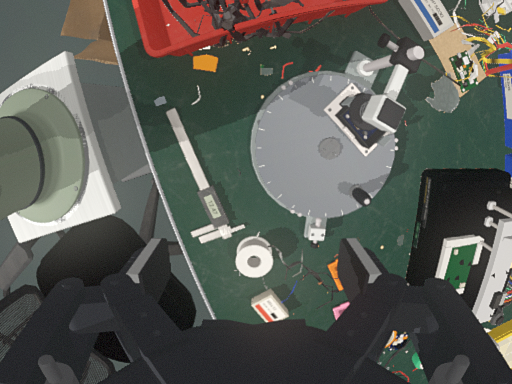

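The wrist view shows the hub at (330,149), the handle from (356,188) to (364,199), the box at (360,118), the sprung ball at (316,232) and part of the orange cover at (336,272). I'll triangulate these against the other views.

```bash
python3 - <<'E'
from h import *
import pickle
f=pickle.load(open("w1.pkl","rb"));t=bot.grab_frame("top");s=bot.grab_frame("scene")
print("hub",atz(f,(329.5,148.5),.028,True),atz(t,(304,178.3),.028))
print("fix",atz(f,(329,144.4),0,True),atz(t,(304.7,179),0),atz(s,(273.2,173.7),0))
for l,wu in(("handle",(361.3,192)),("box_mouth",(363.4,118.4))):
  r=bot.spot_point(t,l);print(l,[(x["position"],x["conf"]) for x in r[:2]])
  rays=[ray(f,wu,True)]+([ray(t,r[0]["position"])] if r else [])
  su={"handle":(271.3,153.6),"box_mouth":(257,159.7)}[l]
  print(tri(rays),"3v",tri(rays+[ray(s,su)]),atz(f,wu,.06,True))
print("knobtop",atz(f,(364,199),.08,True),atz(t,(327.1,168.8),.08), tri([ray(f,(364,199),True),ray(t,(327.1,168.8))]))
print("column",atz(f,(404,48),.185,True),atz(t,(274.4,145),.185))
# disc ellipse
g=f["pixels"];r=bot.regions_of(f,"disc")
c=t
for l in("disc","fixture"):
  for fr in (t,):
    q=bot.regions_of(fr,l)
    if q:
      cs,_=cv2.findContours(q[0]["region"].astype(np.uint8),cv2.RETR_EXTERNAL,cv2.CHAIN_APPROX_NONE);k=max(cs,key=len)[:,0]
      P=np.array([atz(fr,u,.028)[:2] for u in k]);print(l,cv2.minEnclosingCircle(P.astype(np.float32)))
E
```

```text
hub [ 0.53838846 -0.14979657  0.028     ] [ 0.53589917 -0.1503391   0.028     ]
fix [ 0.54519306 -0.1485931   0.        ] [ 0.538332   -0.15578297  0.        ] [ 0.53041818 -0.15299145  0.        ]
handle []
(array([ 0.41556679, -0.02603114,  0.5627372 ]), [np.float64(6.241522280508368e-17)]) 3v (array([ 0.57449081, -0.22848976,  0.0382874 ]), [np.float64(0.002124908528717476), np.float64(0.0021249085287176803)]) [ 0.56593344 -0.22069475  0.06      ]
box_mouth [([296.6, 161.0], 0.39)]
(array([ 0.59977251, -0.12055349,  0.0353974 ]), [np.float64(0.0041392337824344315), np.float64(0.004139233782434368)]) 3v (array([ 0.58793627, -0.11746899,  0.07018962]), [np.float64(0.00532664854826728), np.float64(0.0048340539400682035), np.float64(0.0034929689858761723)]) [ 0.59197944 -0.11342864  0.06      ]
knobtop [ 0.56222472 -0.22464083  0.08      ] [ 0.55936768 -0.22670233  0.08      ] (array([ 0.56174604, -0.22673592,  0.07622887]), [np.float64(0.0016922682494875903), np.float64(0.0016922682494876305)])
column [ 0.61295818 -0.03462591  0.185     ] [ 0.61955335 -0.0399339   0.185     ]
disc ((0.5276598930358887, -0.08488437533378601), 0.09293113648891449)
fixture ((0.5536975860595703, -0.07189377397298813), 0.13067907094955444)
```

```bash
python3 - <<'E'
from h import *
f=cv2.imread("pics/w1.png")[25:250,240:450]
cv2.imwrite("pics/w1c.png",cv2.resize(f,None,fx=2.6,fy=2.6,interpolation=cv2.INTER_CUBIC))
E
```

```text
(no output)
```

View pics/w1c.png

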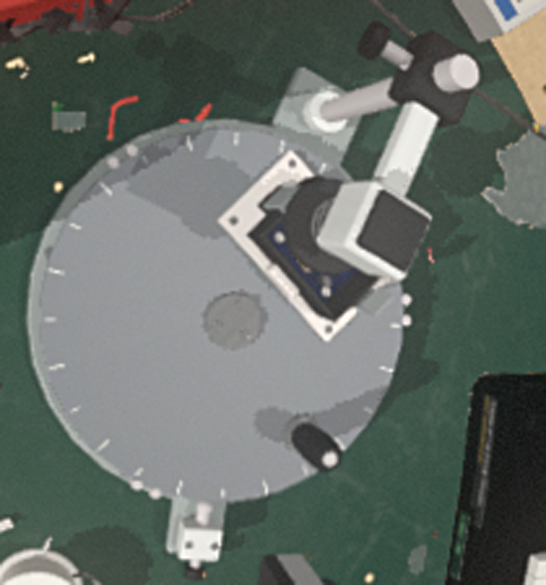

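```bash
python3 - <<'E'
from h import *
import pickle
f=pickle.load(open("w1.pkl","rb"))
c=lambda x,y:(240+x/2.6,25+y/2.6)
# disc top rim points -> circle
P=np.array([atz(f,c(*q),.028,True)[:2] for q in((40,300),(50,390),(90,455),(235,502),(300,490),(402,345),(250,122),(150,140))])
A=np.c_[2*P,np.ones(len(P))];x=np.linalg.lstsq(A,(P**2).sum(1),rcond=None)[0];print("disc circ",x[:2],np.sqrt(x[2]+x[:2]@x[:2]))
ax=atz(f,c(235,320),.028,True)[:2];print("hub",ax)
ax=(x[:2]+ax)/2
for n,q,z in(("stud1",(122,155),.02),("stud2",(406,310),.02),("stud3",(146,489),.02),("ball",(203,510),.02),("ballhouse",(200,545),.03),("column base",(325,112),.005),("column top",(432,75),.17),("handle top",(329,459),.08),("handle base",(305,432),.033),("nestA",(292,155),.036),("nestB",(225,220),.036),("nestC",(328,335),.036),("camtop",(395,230),.13)):
    p=atz(f,c(*q),z,True)[:2]-ax;print(n,np.round(p+ax,4),"r",round(np.hypot(*p),4),"ang",round(np.degrees(np.arctan2(p[1],p[0])),1))
E
```

```text
disc circ [ 0.5386491  -0.14952251] 0.11654927942829099
hub [ 0.53991646 -0.14951731]
stud1 [ 0.5011 -0.0391] r 0.1169 ang 109.1
stud2 [ 0.6555 -0.1731] r 0.1186 ang -11.5
stud3 [ 0.463  -0.2401] r 0.1184 ang -130.1
ball [ 0.4953 -0.2648] r 0.1234 ang -110.9
ballhouse [ 0.4873 -0.2834] r 0.1436 ang -111.2
column base [ 0.6362 -0.0404] r 0.146 ang 48.4
column top [ 0.6226 -0.0401] r 0.1375 ang 52.7
handle top [ 0.5655 -0.2297] r 0.0843 ang -71.9
handle base [ 0.5675 -0.2278] r 0.0832 ang -70.1
nestA [ 0.596  -0.0625] r 0.1039 ang 56.9
nestB [ 0.5466 -0.0901] r 0.0598 ang 83.0
nestC [ 0.593  -0.1714] r 0.058 ang -22.2
camtop [ 0.606  -0.1069] r 0.0792 ang 32.6
```

At present the disc is about 19° past the camera stop, because a stud pair has already passed the ball. It needs about 99.7° more: axis (0.539,-0.1495), handle from -71° to about -170.5°.

```bash
python3 - <<'E'
from h import *
go((.5655,-.2295,.14),130);go((.5655,-.2295,.043),130)
E
```

```text
shift [-0.0594  0.1664  0.1908] twist -56.0 yaw 74.0
shift [-0.0594  0.1664  0.2878] twist -56.0 yaw 74.0
```

Call:
{"fn": "carry_out", "kwargs": {
  "rows": [
    [[-0.007, 0.02, 0.024, -7], [-0.015, 0.042, 0.048, -14], [-0.022, 0.063, 0.072, -21], [-0.03, 0.085, 0.096, -28], [-0.037, 0.105, 0.12, -35], [-0.045, 0.125, 0.145, -42], [-0.052, 0.146, 0.17, -49], [-0.0594, 0.166, 0.19, -56], [-0.0594, 0.1664, 0.215, -56], [-0.0594, 0.1664, 0.24, -56], [-0.0594, 0.1664, 0.265, -56], [-0.0594, 0.1664, 0.287, -56]]
  ]
}}

```text
clock: 5.57
position: [0.5651, -0.2295, 0.042]
tool_rot: [-3.141, -0.001, 2.269]
force: [0.3, -0.4, 0.5]
grip_width: 0.0857
finger_force: 0.0
```

Call:
{"fn": "carry_out", "kwargs": {
  "rows": [
    [[0, 0, 0, 0], [0, 0, 0, 0], [0, 0, 0, 0], [0, 0, 0, 0], [0, 0, 0, 0], [0, 0, 0, 0]]
  ],
  "grip": 0.005,
  "grip_force": 60
}}

```text
clock: 6.07
position: [0.5664, -0.2298, 0.0452]
tool_rot: [3.14, 0.002, 2.269]
force: [-0.8, 1.5, 8.3]
grip_width: 0.0183
finger_force: 58.2
```

```bash
python3 - <<'E'
from h import *
s=st()
ax=np.array([.5392,-.1495])
p=np.array(s["position"][:2])-ax;print(np.hypot(*p),np.degrees(np.arctan2(p[1],p[0])))
# keep r from measured
for a in np.arange(-71,-171,-10).tolist()+[-171]:
  go((*(ax+.085*np.array([np.cos(np.radians(a)),np.sin(np.radians(a))])),.043))
E
```

```text
{'clock': 6.0667, 'qpos': [0.1149, 0.7629, 0.2584, 1.7741, -0.2998, 0.6407, 1.2448], 'position': [0.5664, -0.2298, 0.0452], 'tool_rot': [3.1403, 0.002, 2.2694], 'force': [-0.7941, 1.4584, 8.316], 'grip_width': 0.0183, 'finger_force': 58.2132}
0.08475928853534434 -71.2927432165683
shift [-0.0004  0.0003  0.0022] twist 0 yaw 130.0
shift [ 0.0061 -0.013   0.0022] twist 0 yaw 130.0
shift [ 0.0148 -0.025   0.0022] twist 0 yaw 130.0
shift [ 0.0255 -0.0353  0.0022] twist 0 yaw 130.0
shift [ 0.0378 -0.0435  0.0021] twist 0 yaw 130.0
shift [ 0.0513 -0.0496  0.0021] twist 0 yaw 130.0
shift [ 0.0657 -0.0531  0.002 ] twist 0 yaw 130.0
shift [ 0.0805 -0.0542  0.002 ] twist 0 yaw 130.0
shift [ 0.0952 -0.0526  0.002 ] twist 0 yaw 130.0
shift [ 0.1095 -0.0485  0.002 ] twist 0 yaw 130.0
shift [ 0.1228 -0.042   0.0019] twist 0 yaw 130.0
```

Call:
{"fn": "carry_out", "kwargs": {
  "rows": [
    [[0.003, -0.006, -0.002, 0], [0.0065, -0.013, -0.003, 0], [0.0105, -0.019, -0.003, 0], [0.015, -0.025, -0.003, 0], [0.0255, -0.0353, -0.003, 0], [0.038, -0.0435, -0.003, 0], [0.0515, -0.0495, -0.003, 0], [0.066, -0.053, -0.003, 0], [0.0735, -0.0538, -0.003, 0], [0.081, -0.054, -0.003, 0], [0.088, -0.0535, -0.003, 0], [0.0955, -0.0525, -0.003, 0]]
  ]
}}

```text
clock: 7.07
position: [0.4621, -0.1894, 0.0458]
tool_rot: [-3.14, -0.002, 2.269]
force: [2.0, 0.7, -37.9]
grip_width: 0.0184
finger_force: 60.8
```

```bash
python3 - <<'E'
from h import *
s=st()
ax=np.array([.5392,-.1495])
p=np.array(s["position"][:2])-ax;print(np.hypot(*p),np.degrees(np.arctan2(p[1],p[0])))
for a in (-155,-159,-163,-167,-171,-172):
  go((*(ax+.085*np.array([np.cos(np.radians(a)),np.sin(np.radians(a))])),s["position"][2]))
E
```

```text
{'clock': 7.0667, 'qpos': [0.0962, 0.6434, 0.2348, 2.0648, -0.3131, 0.4696, 1.2653], 'position': [0.4621, -0.1894, 0.0458], 'tool_rot': [-3.1397, -0.0025, 2.2694], 'force': [2.0102, 0.746, -37.8734], 'grip_width': 0.0184, 'finger_force': 60.8097}
0.08676673152901813 -152.6254371939956
shift [0.003  0.0026 0.    ] twist 0 yaw 130.0
shift [0.0087 0.0043 0.    ] twist 0 yaw 130.0
shift [0.0142 0.0064 0.    ] twist 0 yaw 130.0
shift [0.0196 0.0089 0.    ] twist 0 yaw 130.0
shift [0.0248 0.0118 0.    ] twist 0 yaw 130.0
shift [0.0261 0.0126 0.    ] twist 0 yaw 130.0
```

Call:
{"fn": "carry_out", "kwargs": {
  "rows": [
    [[0.0015, 0.0013, 0.001, 0], [0.003, 0.0022, 0.002, 0], [0.006, 0.003, 0.002, 0], [0.0087, 0.0038, 0.002, 0], [0.0115, 0.005, 0.002, 0], [0.0142, 0.006, 0.002, 0], [0.017, 0.007, 0.002, 0], [0.0196, 0.0085, 0.002, 0], [0.022, 0.01, 0.002, 0], [0.0245, 0.0115, 0.002, 0], [0.0245, 0.0115, 0.002, 0], [0.0245, 0.0115, 0.002, 0]]
  ]
}}

```text
clock: 8.07
position: [0.454, -0.164, 0.0452]
tool_rot: [-3.139, -0.004, 2.268]
force: [-17.5, -0.2, 14.9]
grip_width: 0.0188
finger_force: 67.0
```

```bash
python3 - <<'E'
from h import *
s=st()
ax=np.array([.5392,-.1495])
p=np.array(s["position"][:2])-ax;print(np.hypot(*p),np.degrees(np.arctan2(p[1],p[0])))
f=bot.grab_frame("wrist");c=cv2.resize(cv2.cvtColor(f["pixels"],cv2.COLOR_RGB2BGR),(800,600));cv2.imwrite("pics/w2.png",c)
E
```

```text
{'clock': 8.0667, 'qpos': [0.0484, 0.6294, 0.2344, 2.1058, -0.3235, 0.4446, 1.231], 'position': [0.454, -0.164, 0.0452], 'tool_rot': [-3.1388, -0.0038, 2.2682], 'force': [-17.5317, -0.1522, 14.9074], 'grip_width': 0.0188, 'finger_force': 66.9976}
0.08638639218729761 -170.33372340295654
```

View pics/w2.png

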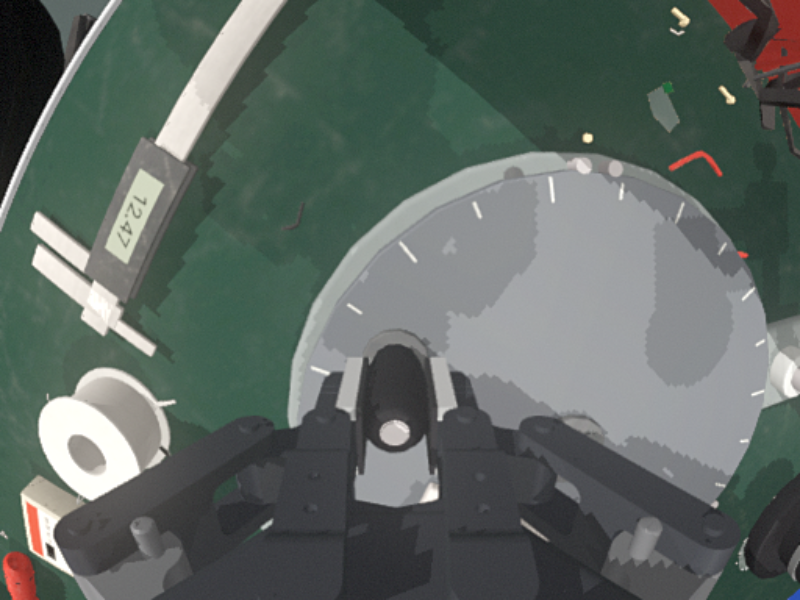

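The disc looks to be in place: handle at (390,400) between the pads and the stud pair at (600,167). Now I'll release, rise and look at it from above.

Call:
{"fn": "carry_out", "kwargs": {
  "rows": [
    [[0, 0, 0, 0], [0, 0, 0, 0], [0, 0, 0, 0], [0, 0, 0, 0], [0, 0, -0.03, 0], [0, 0, -0.07, 0], [0, 0, -0.11, 6], [0, 0, -0.15, 13], [0, 0, -0.19, 20], [0, 0, -0.23, 27], [0, 0, -0.255, 34], [0, 0, -0.255, 40]]
  ],
  "grip": 0.085
}}

```text
clock: 9.12
position: [0.4587, -0.1645, 0.3047]
tool_rot: [3.134, 0.0, 1.565]
force: [0.5, 0.9, -0.1]
grip_width: 0.085
finger_force: 0.0
```

```bash
python3 - <<'E'
from h import *
st();go((.50,-.22,.28),90)
E
```

```text
{'clock': 9.1167, 'qpos': [-0.2893, 0.2508, 0.6309, 1.8857, -0.172, 1.0511, 0.4056], 'position': [0.4587, -0.1645, 0.3047], 'tool_rot': [3.1341, 0.0001, 1.5649], 'force': [0.5311, 0.8968, -0.1284], 'grip_width': 0.085, 'finger_force': 0.0}
shift [-0.0552  0.0414  0.025 ] twist -0.3 yaw 89.7
```

Call:
{"fn": "carry_out", "kwargs": {
  "rows": [
    [[-0.028, 0.02, 0.012, 0], [-0.055, 0.04, 0.025, 0], [-0.055, 0.04, 0.025, 0], [-0.055, 0.04, 0.025, 0]]
  ]
}}

```text
clock: 9.45
position: [0.4969, -0.2199, 0.2738]
tool_rot: [-3.14, 0.001, 1.57]
force: [-0.2, 0.3, 0.3]
grip_width: 0.0848
finger_force: 0.0
```

```bash
python3 - <<'E'
from h import *
import pickle
st()
f=bot.grab_frame("wrist");pickle.dump(f,open("w3.pkl","wb"))
for l in("fixture","handle","box_mouth","box","cover","cover_seat"):
    print(l,[(np.round(r["position"],1).tolist(),round(r["conf"],2)) for r in bot.spot_point(f,l)[:3]])
cv2.imwrite("pics/w3.png",cv2.resize(cv2.cvtColor(f["pixels"],cv2.COLOR_RGB2BGR)[:330,120:],None,fx=1.8,fy=1.8,interpolation=cv2.INTER_CUBIC))
E
```

```text
{'clock': 9.45, 'qpos': [-0.1449, 0.402, 0.615, 1.7875, -0.2637, 1.0369, 0.5672], 'position': [0.4969, -0.2199, 0.2738], 'tool_rot': [-3.1396, 0.0007, 1.5696], 'force': [-0.1847, 0.3437, 0.3093], 'grip_width': 0.0848, 'finger_force': 0.0}
fixture [([275.9, 261.5], 0.28)]
handle [([215.4, 118.8], 0.96)]
box_mouth []
box []
cover [([266.9, 315.3], 0.8), ([274.3, 264.8], 0.66)]
cover_seat [([274.4, 264.2], 0.95), ([264.7, 318.6], 0.85)]
```

View pics/w3.png

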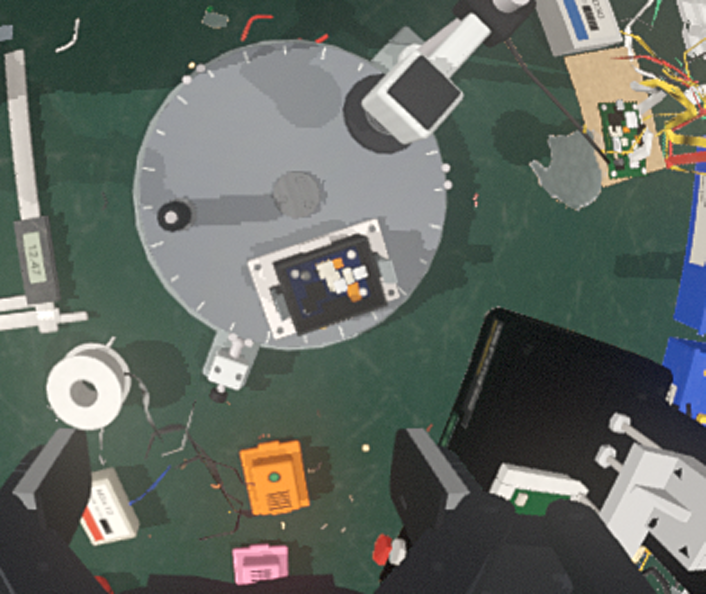

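The wrist view shows the stud pair seated at the ball (238,342). The open box, circuit board visible, is centred at (332,287), the handle is at (174,215), the orange cover at (275,478) and the pink one at (260,563). I'll measure these next.

```bash
cat >> h.py <<'E'
def orange(f,z,near,fish=True):
    h=cv2.cvtColor(f["pixels"],cv2.COLOR_RGB2HSV);m=cv2.inRange(h,(7,150,90),(20,255,255))
    n,lab,stt,c=cv2.connectedComponentsWithStats(m)
    out=[]
    for i in range(1,n):
        if stt[i,4]>150: out.append((np.hypot(*(c[i]-near)),i))
    i=min(out)[1];cs,_=cv2.findContours((lab==i).astype(np.uint8),cv2.RETR_EXTERNAL,cv2.CHAIN_APPROX_NONE);k=max(cs,key=len)[:,0].astype(float)
    P=np.array([atz(f,u,z,fish)[:2] for u in k]);r=cv2.minAreaRect((P*1000).astype(np.float32));print("orange area",stt[i,4],"c",np.round(c[i],1),"rect mm",np.round(r[0],1),np.round(r[1],1),"ang",round(r[2],1));return c[i],r
E
python3 - <<'E'
from h import *
import pickle
f=pickle.load(open("w3.pkl","rb"))
c=lambda x,y:(120+x/1.8,y/1.8)
orange(f,.007,(272,264))
hub=atz(f,c(298,193),.028,True)[:2];print("hub",hub)
for n,q,z in(("handle top",(174,215),.08),("studs@ball",(239,342),.02),("nestA",(250,265),.036),("nestB",(378,220),.036),("nestC",(400,295),.036),("nestD",(270,345),.036),("boxA",(277,272),.064),("boxB",(366,238),.064),("boxC",(386,303),.064),("boxD",(297,335),.064)):
    p=atz(f,c(*q),z,True)[:2]-hub;print(n,np.round(p+hub,4),"r",round(np.hypot(*p),4),"ang",round(np.degrees(np.arctan2(p[1],p[0])),1))
for z in(0,.005):print("cover_seat",atz(f,(274.4,264.2),z,True))
E
```

```text
orange area 1247 c [272.4 264.9] rect mm [ 527.6 -389.4] [52.2 74.7] ang 10.8
hub [ 0.53937492 -0.14820339]
handle top [ 0.4566 -0.1621] r 0.084 ang -170.5
studs@ball [ 0.4968 -0.2616] r 0.1211 ang -110.6
nestA [ 0.5048 -0.2   ] r 0.0623 ang -123.7
nestB [ 0.597  -0.1659] r 0.0603 ang -17.1
nestC [ 0.6165 -0.2209] r 0.106 ang -43.3
nestD [ 0.5198 -0.2594] r 0.1129 ang -100.0
boxA [ 0.5223 -0.201 ] r 0.0554 ang -108.0
boxB [ 0.5818 -0.1771] r 0.0514 ang -34.3
boxC [ 0.598  -0.2214] r 0.0938 ang -51.3
boxD [ 0.5366 -0.2443] r 0.0961 ang -91.7
cover_seat [ 0.53103483 -0.39076951  0.        ]
cover_seat [ 0.53064476 -0.38787486  0.005     ]
```

```bash
python3 - <<'E'
from h import *
go((.53,-.34,.2),100.8)
E
```

```text
shift [-0.1217  0.0328  0.0753] twist -10.7 yaw 90.1
```

Call:
{"fn": "carry_out", "kwargs": {
  "rows": [
    [[-0.03, 0.008, 0.018, -4], [-0.06, 0.017, 0.037, -8], [-0.09, 0.025, 0.055, -11], [-0.12, 0.033, 0.075, -11], [-0.12, 0.033, 0.075, -11], [-0.12, 0.033, 0.075, -11]]
  ]
}}

```text
clock: 10.3
position: [0.5292, -0.34, 0.1987]
tool_rot: [-3.14, -0.001, 1.761]
force: [0.3, 0.0, 0.1]
grip_width: 0.0853
finger_force: 0.0
```

```bash
python3 - <<'E'
from h import *
import pickle
st()
f=bot.grab_frame("wrist");g=pickle.load(open("w3.pkl","rb"))
save(f,"w4");pickle.dump(f,open("w4.pkl","wb"))
a=bot.spot_point(f,"cover_seat");print([(r["position"],r["conf"]) for r in a[:3]])
for r in a[:2]: print(tri([ray(f,r["position"],True),ray(g,(274.4,264.2),True)]))
c,_=orange(f,.007,a[0]["position"]);orange(f,.0,c);orange(f,.009,c)
print(tri([ray(f,c,True),ray(g,(272.4,264.9),True)]))
x=np.array(c,int);cv2.imwrite("pics/w4c.png",cv2.resize(cv2.cvtColor(f["pixels"],cv2.COLOR_RGB2BGR)[max(x[1]-90,0):x[1]+90,x[0]-110:x[0]+110],None,fx=3,fy=3,interpolation=cv2.INTER_CUBIC))
E
```

```text
{'clock': 10.3, 'qpos': [0.1475, 0.618, 0.5079, 1.6396, -0.3459, 0.9766, 0.9632], 'position': [0.5292, -0.34, 0.1987], 'tool_rot': [-3.1398, -0.0005, 1.761], 'force': [0.309, 0.0369, 0.0853], 'grip_width': 0.0853, 'finger_force': 0.0}
[([223.1, 283.5], 0.92), ([242.5, 208.8], 0.71)]
(array([0.49574877, 0.00249971, 0.71340855]), [np.float64(0.02604645068322076), np.float64(0.02604645068322072)])
(array([ 0.52858829, -0.3894352 ,  0.00328634]), [np.float64(0.0022585512672767417), np.float64(0.0022585512672767495)])
orange area 2332 c [243.8 208.6] rect mm [ 527.7 -389.9] [51.6 73.6] ang 11.4
orange area 2332 c [243.8 208.6] rect mm [ 527.9 -392.4] [52.7 75.2] ang 11.4
orange area 2332 c [243.8 208.6] rect mm [ 527.6 -389.2] [51.3 73.2] ang 11.4
(array([ 0.52764882, -0.3886099 ,  0.00582426]), [np.float64(0.00020894819780277422), np.float64(0.00020894819780261265)])
```

View pics/w4c.png

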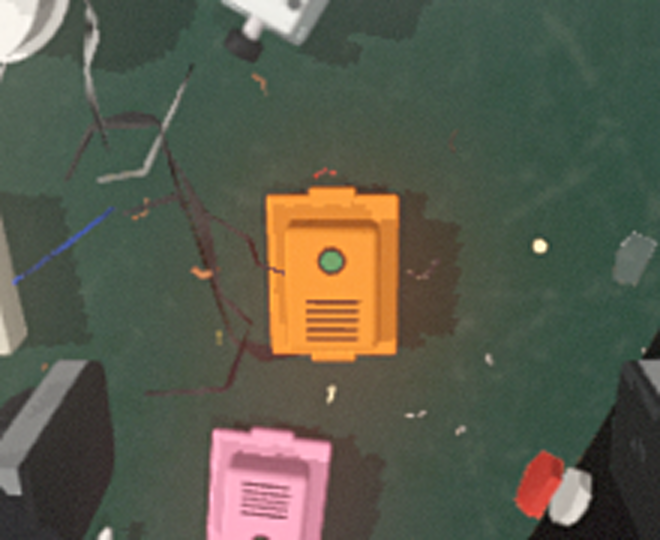

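The crop confirms the orange cover with crown and ears, centred at (332,272) in the crop. The pink look-alike is separate, at (268,490). The cover's centre is (0.5277,-0.3895), its x axis is at 11.2° and its flange height is about 6 mm, which matches the description.

```bash
python3 - <<'E'
from h import *
go((.5277,-.3895,.012),101.2)
E
```

```text
shift [-0.0499 -0.0123  0.1883] twist -0.2 yaw 101.0
```

Call:
{"fn": "carry_out", "kwargs": {
  "rows": [
    [[-0.025, -0.006, 0.03, 0], [-0.05, -0.012, 0.065, 0], [-0.05, -0.012, 0.1, 0], [-0.05, -0.012, 0.13, 0], [-0.05, -0.012, 0.15, 0], [-0.05, -0.012, 0.165, 0], [-0.05, -0.012, 0.178, 0], [-0.05, -0.012, 0.186, 0], [-0.05, -0.012, 0.186, 0], [-0.05, -0.012, 0.186, 0]]
  ]
}}

```text
clock: 11.23
position: [0.5282, -0.3904, 0.0146]
tool_rot: [3.141, 0.001, 1.763]
force: [-0.5, -0.8, 0.5]
grip_width: 0.0854
finger_force: 0.0
```

Call:
{"fn": "carry_out", "kwargs": {
  "rows": [
    [[0, 0, 0, 0], [0, 0, 0, 0], [0, 0, 0, 0], [0, 0, 0, 0], [0, 0, 0, 0], [0, 0, 0, 0], [0, 0, 0, 0]]
  ],
  "grip": 0.02,
  "grip_force": 50
}}

```text
clock: 11.82
position: [0.5281, -0.3904, 0.0145]
tool_rot: [3.141, 0.0, 1.763]
force: [-1.0, 1.6, 8.6]
grip_width: 0.035
finger_force: 49.2
```

```bash
python3 - <<'E'
from h import *
s=st()
go((s["position"][0],s["position"][1],.18))
E
```

```text
{'clock': 11.8167, 'qpos': [0.3087, 0.8867, 0.3789, 1.6516, -0.4654, 0.6934, 1.116], 'position': [0.5281, -0.3904, 0.0145], 'tool_rot': [3.1409, 0.0004, 1.7632], 'force': [-1.0111, 1.5903, 8.5501], 'grip_width': 0.035, 'finger_force': 49.2462}
shift [-1.000e-04  1.000e-04 -1.655e-01] twist 0 yaw 101.0
```

Call:
{"fn": "carry_out", "kwargs": {
  "rows": [
    [[0, 0, -0.02, 0], [0, 0, -0.055, 0], [0, 0, -0.09, 0], [0, 0, -0.13, 0], [0, 0, -0.165, 0], [0, 0, -0.195, 0], [0, 0, -0.195, 0]]
  ]
}}

```text
clock: 12.4
position: [0.5293, -0.392, 0.2152]
tool_rot: [3.136, 0.006, 1.763]
force: [0.1, -0.1, -0.2]
grip_width: 0.0345
finger_force: 50.7
```

```bash
python3 - <<'E'
from h import *
s=st()
go((.612,-.193,.21),19.7)
E
```

```text
{'clock': 12.4, 'qpos': [0.2296, 0.6435, 0.5123, 1.5474, -0.3501, 1.0347, 1.0262], 'position': [0.5293, -0.392, 0.2152], 'tool_rot': [3.1356, 0.0055, 1.7628], 'force': [0.0875, -0.0987, -0.2258], 'grip_width': 0.0345, 'finger_force': 50.7026}
shift [0.1796 0.1191 0.0049] twist 81.3 yaw 101.0
```

Call:
{"fn": "carry_out", "kwargs": {
  "rows": [
    [[0.016, 0.01, 0, 7], [0.032, 0.021, 0, 14], [0.048, 0.032, 0, 21], [0.064, 0.042, 0, 28], [0.08, 0.053, 0, 35], [0.096, 0.063, 0, 42], [0.112, 0.074, 0, 49], [0.128, 0.085, 0, 56], [0.144, 0.095, 0, 63], [0.16, 0.106, 0, 70], [0.175, 0.116, 0, 76], [0.18, 0.119, 0, 81.3]]
  ]
}}

```text
clock: 13.4
position: [0.6115, -0.1877, 0.2083]
tool_rot: [-3.141, -0.0, 0.342]
force: [0.1, 0.3, -0.1]
grip_width: 0.0345
finger_force: 50.7
```

Call:
{"fn": "carry_out", "kwargs": {
  "rows": [
    [[0, 0, 0, 0], [0, 0, 0, 0], [0, 0, 0, 0]]
  ]
}}

```text
clock: 13.65
position: [0.6098, -0.1917, 0.2088]
tool_rot: [3.141, 0.0, 0.347]
force: [0.2, 0.7, -0.2]
grip_width: 0.0347
finger_force: 50.7
```

```bash
python3 - <<'E'
from h import *
import pickle
st()
f=bot.grab_frame("wrist");pickle.dump(f,open("w5.pkl","wb"))
for l in("box_mouth","box","cover_seat"):
    print(l,[(np.round(r["position"],1).tolist(),round(r["conf"],2)) for r in bot.spot_point(f,l)[:3]])
cv2.imwrite("pics/w5.png",cv2.resize(cv2.cvtColor(f["pixels"],cv2.COLOR_RGB2BGR)[120:384,120:420],None,fx=2.25,fy=2.25,interpolation=cv2.INTER_CUBIC))
E
```

```text
{'clock': 13.65, 'qpos': [-0.319, 0.7484, 0.8964, 1.6132, -0.6394, 1.0975, -0.4746], 'position': [0.6098, -0.1917, 0.2088], 'tool_rot': [3.1412, 0.0002, 0.3466], 'force': [0.2002, 0.6545, -0.2168], 'grip_width': 0.0347, 'finger_force': 50.7003}
box_mouth [([252.5, 234.9], 0.49)]
box [([268.0, 329.6], 0.16)]
cover_seat [([412.6, 289.3], 0.86), ([251.8, 232.5], 0.6), ([255.5, 232.8], 0.22)]
```

View pics/w5.png

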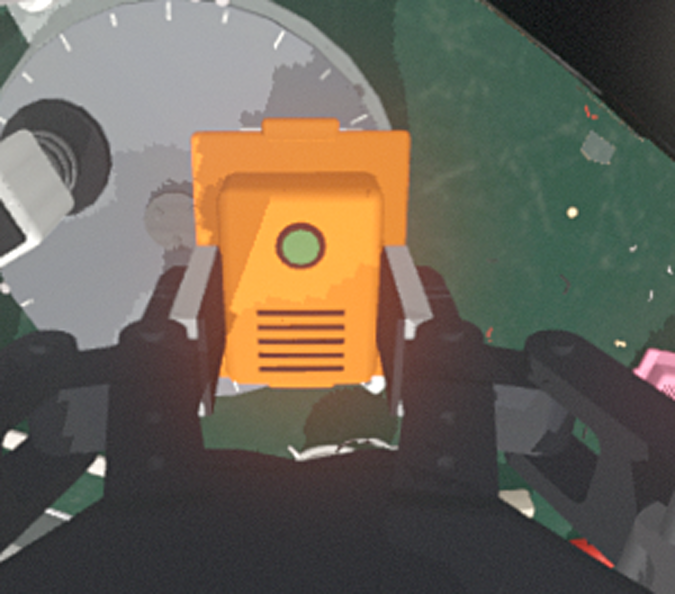

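The cover sits squarely in the fingers, crown dot at (300,245), but it hides the box. The visible ground lies towards tool +x, so I'll back off by 70 mm to see the box mouth.

```bash
python3 - <<'E'
from h import *
import pickle
s=st();f=pickle.load(open("w5.pkl","rb"));p=np.array(s["position"]);r=R.from_euler("xyz",s["tool_rot"])
c=lambda x,y:(120+x/2.25,120+y/2.25)
for n,q,h in(("earfront",(301,119),.009),("flFL",(193,135),.009),("flFR",(409,132),.009),("crownFL",(228,175),.025),("crownFR",(372,175),.025),("crownBL",(232,385),.025),("crownBR",(372,385),.025),("dot",(301,245),.025)):
    w=atz(f,c(*q),p[2]-.0145+h,True);print(n,np.round(r.inv().apply(w-p)*1000,1))
go((.494,-.234,.21),19.5)
E
```

```text
{'clock': 13.85, 'qpos': [-0.319, 0.7483, 0.8964, 1.6129, -0.64, 1.0978, -0.4765], 'position': [0.6099, -0.1916, 0.209], 'tool_rot': [3.1415, -0.0004, 0.3444], 'force': [-0.2475, 0.4243, 0.4508], 'grip_width': 0.0347, 'finger_force': 50.7008}
earfront [38.6  0.8  5.5]
flFL [ 34.9 -23.9   5.5]
flFR [35.7 25.5  5.5]
crownFL [ 30.3 -14.3 -10.5]
crownFR [ 30.4  15.5 -10.5]
crownBL [-22.  -15.4 -10.5]
crownBR [-21.9  17.8 -10.5]
dot [ 14.7   0.9 -10.5]
shift [-0.1234  0.0007 -0.0011] twist 0.2 yaw 19.7
```

Call:
{"fn": "carry_out", "kwargs": {
  "rows": [
    [[-0.03, 0, 0, 0], [-0.065, 0, 0, 0], [-0.1, 0, 0, 0], [-0.123, 0, 0, 0], [-0.123, 0, 0, 0], [-0.123, 0, 0, 0], [-0.123, 0, 0, 0]]
  ]
}}

```text
clock: 14.43
position: [0.495, -0.2323, 0.209]
tool_rot: [3.142, -0.001, 0.345]
force: [0.2, 0.5, -0.5]
grip_width: 0.0343
finger_force: 50.6
```

```bash
python3 - <<'E'
from h import *
import pickle
st()
f=bot.grab_frame("wrist");pickle.dump(f,open("w6.pkl","wb"))
for l in("box_mouth","box","cover_seat"):
    print(l,[(np.round(r["position"],1).tolist(),round(r["conf"],2)) for r in bot.spot_point(f,l)[:3]])
cv2.imwrite("pics/w6.png",cv2.resize(cv2.cvtColor(f["pixels"],cv2.COLOR_RGB2BGR)[60:260,130:390],None,fx=3,fy=3,interpolation=cv2.INTER_CUBIC))
E
```

```text
{'clock': 14.4333, 'qpos': [-0.3016, 0.6087, 0.9397, 1.8631, -0.5916, 0.9767, -0.3249], 'position': [0.495, -0.2323, 0.209], 'tool_rot': [3.1415, -0.0008, 0.3449], 'force': [0.2464, 0.4601, -0.4925], 'grip_width': 0.0343, 'finger_force': 50.6466}
box_mouth [([252.1, 111.3], 0.6)]
box [([252.4, 110.2], 0.73)]
cover_seat [([435.3, 219.2], 0.9), ([254.8, 234.8], 0.64)]
```

View pics/w6.png

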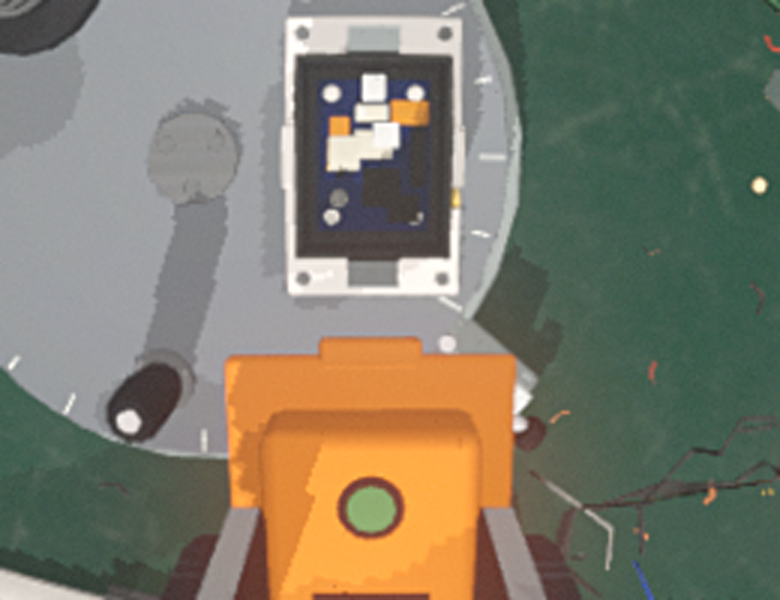

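The box mouth is clear and square to the tool: its rim spans about (296–452, 55–257) in the crop. The cover front ear is at (370,340) and the handle is at (128,420). Now to work out the shift.

```bash
python3 - <<'E'
from h import *
import pickle
s=bot.observe();f=pickle.load(open("w6.pkl","rb"));p=np.array(s["position"]);r=R.from_euler("xyz",s["tool_rot"])
c=lambda x,y:(130+x/3,60+y/3)
T=lambda q,z:np.round(r.inv().apply(atz(f,c(*q),z,True)-p)*1000,1)[:2]
for n,q,z in(("TL",(296,54),.064),("TR",(453,54),.064),("BR",(449,258),.064),("BL",(296,258),.064),("nTL",(286,17),.036),("nTR",(463,20),.036),("nBR",(458,295),.036),("nBL",(290,295),.036),("latchT",(374,50),.064),("latchB",(373,260),.064)):
    print(n,T(q,z))
z=p[2]-.0145
for n,q,h in(("ear",(370,339),.009),("FL",(226,356),.009),("FR",(516,356),.009),("ear bot",(370,339),.005),("dot",(370,507),.025)):
    print(n,T(q,z+h))
m=(252.1,111.3);w=atz(f,m,.064,True);print("mouth net",w,r.inv().apply(w-p))
g=pickle.load(open("w3.pkl","rb"))
print("tri box centre",tri([ray(f,c(374,156),True),ray(g,(120+331.5/1.8,287/1.8),True)]),atz(f,c(374,156),.064,True))
E
```

```text
TL [101.2 -22.8]
TR [101.3  27. ]
BR [35.1 26.2]
BL [ 35.1 -23.4]
nTL [117.6 -28.6]
nTR [116.5  33. ]
nBR [18.2 32.1]
nBL [ 18.2 -28.1]
latchT [102.3   1.9]
latchB [34.3  1.6]
ear [38.7  0.8]
FL [ 35.8 -24. ]
FR [35.8 25.9]
ear bot [37.8  0.8]
dot [14.7  0.8]
mouth net [ 0.5593304  -0.20842356  0.064     ] [ 0.06869866 -0.00053681  0.1445906 ]
tri box centre (array([ 0.55948151, -0.21099649,  0.06273047]), [np.float64(4.0141103828406844e-05), np.float64(4.0141103828371974e-05)]) [ 0.55952121 -0.21095783  0.064     ]
```

Call:
{"fn": "carry_out", "kwargs": {
  "rows": [
    [[0.022, 0.0003, 0, 0.6], [0.044, 0.0006, 0, 0.6], [0.066, 0.0009, 0.01, 0.6], [0.066, 0.0009, 0.035, 0.6], [0.066, 0.0009, 0.06, 0.6], [0.066, 0.0009, 0.08, 0.6], [0.066, 0.0009, 0.095, 0.6], [0.066, 0.0009, 0.105, 0.6], [0.066, 0.0009, 0.112, 0.6], [0.066, 0.0009, 0.115, 0.6], [0.066, 0.0009, 0.115, 0.6], [0.066, 0.0009, 0.115, 0.6]]
  ]
}}

```text
clock: 15.63
position: [0.5571, -0.2111, 0.0944]
tool_rot: [3.141, -0.001, 0.334]
force: [-0.0, 0.7, -0.5]
grip_width: 0.035
finger_force: 50.7
```

```bash
python3 - <<'E'
from h import *
s=st();r=R.from_euler("xyz",[np.pi,0,.3345])
print(r.inv().apply(np.array(s["position"])-[.495,-.2323,.209]))
E
```

```text
{'clock': 15.6333, 'qpos': [-0.2366, 0.8152, 0.7818, 1.8146, -0.7593, 0.8403, -0.3118], 'position': [0.5571, -0.2111, 0.0944], 'tool_rot': [3.1411, -0.0006, 0.3337], 'force': [-0.0398, 0.688, -0.4529], 'grip_width': 0.035, 'finger_force': 50.6906}
[0.06563977 0.00039738 0.11458967]
```

Call:
{"fn": "carry_out", "kwargs": {
  "rows": [
    [[0.0004, 0.0005, 0.002, 0], [0.0004, 0.0005, 0.004, 0], [0.0004, 0.0005, 0.006, 0], [0.0004, 0.0005, 0.0075, 0], [0.0004, 0.0005, 0.009, 0], [0.0004, 0.0005, 0.0105, 0], [0.0004, 0.0005, 0.012, 0], [0.0004, 0.0005, 0.0135, 0], [0.0004, 0.0005, 0.0135, 0]]
  ]
}}

```text
clock: 16.38
position: [0.5578, -0.2117, 0.0807]
tool_rot: [3.141, -0.001, 0.334]
force: [0.3, -1.3, 4.4]
grip_width: 0.0342
finger_force: 51.3
```

Call:
{"fn": "carry_out", "kwargs": {
  "rows": [
    [[0, 0, 0.0008, 0], [0, 0, 0.0016, 0], [0, 0, 0.0024, 0], [0, 0, 0.0032, 0], [0, 0, 0.004, 0]]
  ]
}}

```text
clock: 16.8
position: [0.5575, -0.2115, 0.0764]
tool_rot: [3.141, -0.0, 0.334]
force: [0.4, 0.8, 3.9]
grip_width: 0.0346
finger_force: 51.1
```

Call:
{"fn": "carry_out", "kwargs": {
  "rows": [
    [[0, 0, 0.0005, 0], [0, 0, 0.001, 0], [0, 0, 0.0015, 0], [0, 0, 0.002, 0]]
  ]
}}

```text
clock: 17.13
position: [0.5573, -0.2111, 0.0741]
tool_rot: [-3.141, 0.0, 0.334]
force: [-0.5, -0.5, -0.5]
grip_width: 0.0345
finger_force: 53.0
```

Call:
{"fn": "carry_out", "kwargs": {
  "rows": [
    [[0, 0, 0.0005, 0], [0, 0, 0.001, 0], [0, 0, 0.0015, 0], [0, 0, 0.002, 0]]
  ]
}}

```text
clock: 17.47
position: [0.5575, -0.2113, 0.0734]
tool_rot: [-3.141, -0.001, 0.334]
force: [-8.8, 6.6, 33.4]
grip_width: 0.0344
finger_force: 56.8
```

The latches have snapped (force fell to about 0) and the flange bears on the rim at TCP 0.0734, as predicted. I'll ease off to about 10 N.

Call:
{"fn": "carry_out", "kwargs": {
  "rows": [
    [[0, 0, -0.0005, 0], [0, 0, -0.0009, 0], [0, 0, -0.0009, 0], [0, 0, -0.0009, 0]]
  ]
}}

```text
clock: 17.8
position: [0.5574, -0.2112, 0.0736]
tool_rot: [-3.141, -0.0, 0.334]
force: [-2.5, 2.3, 10.0]
grip_width: 0.0343
finger_force: 54.1
```

```bash
python3 - <<'E'
from h import *
st()
f=bot.grab_frame("wrist");s=bot.grab_frame("top")
cv2.imwrite("pics/w7.png",cv2.resize(cv2.cvtColor(f["pixels"],cv2.COLOR_RGB2BGR)[90:310,120:390],None,fx=2.7,fy=2.7,interpolation=cv2.INTER_CUBIC))
E
```

```text
{'clock': 17.8, 'qpos': [-0.2198, 0.8414, 0.7539, 1.8212, -0.7853, 0.807, -0.2928], 'position': [0.5574, -0.2112, 0.0736], 'tool_rot': [-3.1414, -0.0003, 0.3338], 'force': [-2.4909, 2.3062, 10.0422], 'grip_width': 0.0343, 'finger_force': 54.1475}
```

View pics/w7.png

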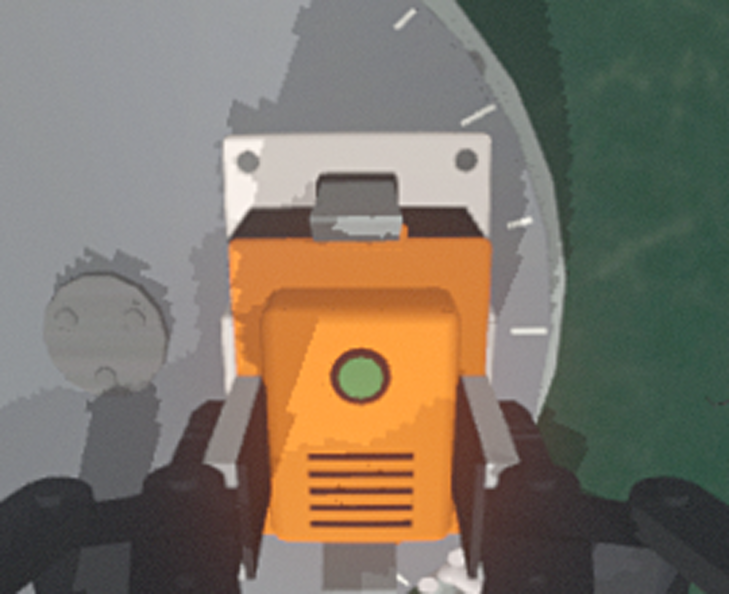

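The front latch (357,215) sits over the ear, and the cover is square on the box. I'll hold briefly to confirm the force is steady.

Call:
{"fn": "carry_out", "kwargs": {
  "rows": [
    [[0, 0, 0, 0], [0, 0, 0, 0], [0, 0, 0, 0], [0, 0, 0, 0], [0, 0, 0, 0], [0, 0, 0, 0]]
  ]
}}

```text
clock: 18.4
position: [0.5574, -0.2112, 0.0736]
tool_rot: [-3.141, -0.0, 0.334]
force: [-3.7, 2.4, 10.2]
grip_width: 0.0346
finger_force: 54.2
```

```bash
python3 -c "
from h import *
print(bot.job_done())"
```

```text
the job is handed in; nothing more can be done
None
```

The disc is at the next stop and the cover is home, still pressed at a steady 10 N; the job was handed in at about 18 s, no verdict shown. Only the front latch was seen closed; the rear one I infer from the sudden force drop.

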